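# Load a bearing housing on the twin pins of a checking fixture and clamp it

### The arm

A 7-joint arm with a two-finger parallel gripper is mounted at the origin on a cart in front of the work surface, level with it; the furniture and walls round the work are solid. World frame = base frame: x ahead of the robot, y to its left, z up, the work surface at z = 0. Lengths are in m, angles in rad, forces in N, time in s.
With the tool pointing down it reaches from about 0.4 to 0.85 m from the base axis. Payload 4.5 kg.
Tool frame: the origin (TCP) lies midway between the tips of the shut fingers; the grasp point (between the pads) lies 19 mm behind it; z points along the fingers, y is the direction in which the jaws open and shut (so a half turn about z gives the same grasp; the last joint's range is limited). The gripper opens to 88 mm and grips with 3 to 60 N. Pads are 18 mm wide; open, the fingers measure 123 mm over their backs; the gripper's body (75 mm by 187 mm) begins 45 mm behind the grasp point.
Start: joints at [1.282, 0.689, -0.195, 1.565, 0.157, 0.902, -0.215], TCP at [0.198, -0.593, 0.239] pointing down, gripper open.
Joint ranges: [-3.01, 3.01], [-0.46, 2.08], [-1.47, 1.51], [0.13, 2.56], [-1, 4.14], [0.04, 2.09], [-2.66, 2.66]. Speed limits (rad/s): [2.57, 2.57, 3.14, 3.14, 3.14, 3.14, 3.14].

### API

Orientations are given as a unit quaternion [w, x, y, z].
In Python, from rig import env gives the robot as it stands.
- The arm moves only by the tool carry_out, never from a script. Its argument "moves" is a list of rows, each a list of 4 numbers: the shift along the tool's x, y, z in cm, then the turn about the tool's z in rad. A call has 1 to 20 rows; each row shifts and turns the pose as measured when the row begins, along the tool's axes as they then stand; what a row does not reach is not made up. A row lasts 1/10 s, in which the tool goes at most 50 mm and 8.59 degrees, less where a joint would pass 70% of its speed; a pose out of reach is approached as far as the arm can. A call with a gripper value outside its range is refused whole. "fingers" is the closure, from 0 (fully open) to 1 (shut), set as the call begins (left out, the last holds). The fingers move at their own pace and stop on an object; the grip force is fixed at half the most. Time passes only in rows, so rows that do not move let the fingers close. It gives the time, the measured TCP pose, the force and the opening at its end, in the units of the state.
- env.observe(): the state, without advancing time (a new reading comes with each control period).
- env.snapshot(name): name is "side" or "top"; returns a dict with "img" (400x640x3 uint8, blue, green, red), "mtx" (3x3 intrinsics, pixels), "k1" (the pictures are not rectified: a ray, as slopes to the right and down, at radius r is drawn at 1 + k1 r^2 times it, then the intrinsics apply), "view" (4x4, takes a point from world to camera coordinates). Camera axes: x right, y down, z forward; pixel columns grow to the right and rows downward; lengths in m; the calibration is good to about 2 mm. A picture is of the moment at which its call begins. There is no depth.
- env.close_job(): hands the job in, once; it reports no verdict.
Trained networks look in the newest picture that a camera, given by its name, has taken for a name from the list of things; names that differ only in an ending like _2 or _b are one class to them, and where a whole thing is asked for, a point or a joint stands for the part that bears it (a point fixed in the world has none). Each returns a list of dicts, best first, with "conf" (0 to 1); they miss things now and then, are a little off and sometimes report something else, mostly with a low value. They report only what shows in the picture. A call takes as long as a camera call.
- env.boxes_of(camera, target): "at" ([x, y, z] in m, in world coordinates, good to about 4 mm: the middle of the surface that is visible of it).
- env.silhouettes(camera, target): "pixels" (400x640 bool, what is visible of it).
- env.mark_of(camera, target): "at" ([x, y, z] in m, in world coordinates, good to about 4 mm: a listed point, or the origin of a listed thing).
The state is a dict: "t": time; "qpos": joint angles; "qd": joint speeds; "joint_efforts": joint torques, N m; "tcp_pos": TCP position; "tcp_rot": TCP orientation; "contact_force": force on the tool from outside, world axes, zero at the start; "torque": the same for the moment, N m; "width": finger opening in m.
Only numpy, scipy, OpenCV 4.12 (cv2) and the standard library are available. Lean on these libraries where they do the work, as an engineer would, in place of code of your own. Each camera call takes 0.05 s, during which the arm holds its last target.

### The job

Load the aluminium bearing housing on the checking fixture: set its round hole over the thicker pin and its slot over the thinner one, lower it until it sits flat and fully home on both rest bars, then swing the clamp handle a quarter turn, all the way round, so that the rubber nose holds the flange down. The fixture's cross slide has been left some millimetres off centre, so feel for the pins with a light touch and do not lean hard on them. Leave the other things on the bench where they are.

Things in the scene. Friction and masses are not known exactly. Their poses are not given: they have to be found in the camera images.
- housing_c (a point): Loose aluminium bearing housing, 0.4 kg, flat on the bench: flange 150x64x10 mm (x along it) with a block 46x40x32 mm on its middle. Point: on the middle axis, 26 mm above the underside. Grip the block's flat faces across y, 40 mm apart; the flange below reaches to y = +-32. In the flange, 1 mm chamfers: round hole 13 mm at x = -48, slot 15 (along x) by 10 mm at x = +48; both at y = 0.
- fixture: Checking fixture, fixed: base 222x104x13 mm, x from -98 to +124 mm, origin on the bench, x along the line of the pins, z up. On it a locked cross slide bears pins, rest bars and clamp; it was left anywhere within 7 mm of centre along y, and NO reading shows that offset: see or feel it. A fixed micrometer head sticks out 50 mm from the +y edge at x = -50, below z = 27.
- rest_level (a point): Point fixed to the fixture, 38 mm above its origin, same axes: level with the tops of the two rest bars (x = 40 to 72 mm and -40 to -72, y = +-30) on which the housing's underside comes to lie, its x along this x. Pins, if the slide is centred: 12 mm thick at x = -48, y = 0, top 20 mm above this point; 9 mm thick at x = +48, top 17 mm above it. Tops chamfered 0.8 mm.
- clamp_foot (a point): Point fixed to the fixture at its x = +98 mm, y = 0, on bench level, below the clamp's upright pivot if the slide is centred. 65 mm from the pivot axis, at the end of the clamp's handle bar (top at z = 61 mm), stands a round black grip 16 mm thick, z = 64 to 96 mm. On the other side, 30 mm from the axis, the clamp bears its nose, a sprung rubber ball.
- clamp (a joint): Clamp angle, rad: 0 = open, handle along the fixture's +y, nose along -y; grows clockwise seen from above to 1.57 = closed, handle along +x, nose along -x on the flange end (stop at 1.62). With the housing home the nose rides up on the flange at 0.4 to 0.8 rad, yielding 1.5 mm (5 to 12 N at the grip); otherwise the flange blocks it. Stays where left.
- bushing_a: Bystander: turned aluminium bushing, 70 mm diameter, 74 mm high, stands behind the fixture; origin under its centre.
- bushing_b: Bystander: a second such bushing, 70 mm diameter, 74 mm high; origin under its centre.
- plug: Bystander: double-ended plug gauge, 112 x 27 x 24 mm, lying right of the housing; origin under its centre, x along it.
- ring: Bystander: steel ring gauge, 53 mm diameter, 18 mm high, right of the fixture; origin under its centre.
- driver: Bystander: screwdriver, 188 x 22 x 20 mm, on the right; origin under its centre.

How it is judged:
By the outcome, as a careful person would: the job done as asked, in the order asked, and still so for the second after the job is handed in, with the robot touching nothing.
It also fails if it takes over 64 s, if anything falls off the work surface, if the arm or the gripper's body presses on something with over 40 N, if the wrist force passes 120 N, or if a joint passes its speed limit or range.

## Working session

There is one attempt and no reset: what is moved stays moved. The work goes in short steps, Python scripts to look and compute and a tool call to move; the robot and the scene stay as the last step left them, time stands still between calls to the robot, and variables do not carry over. Pictures are saved under pics/ and viewed, and the job is handed in when it is done.

Besides the shell and the picture viewer there is one more tool, called after "Call:" in YAML: its name, and indented under it one key for each argument. carry_out: Moves the arm, as the interface text tells. Its arguments: {"type":"object","properties":{"moves":{"type":"array"},"fingers":{"type":"number"}},"required":["moves"]}

```bash
mkdir -p pics; ls; cat > h.py <<'E'
import numpy as np,cv2
from rig import env
def snap(cam,fn=None):
    s=env.snapshot(cam)
    if fn: cv2.imwrite('pics/'+fn,s['img'])
    return s
def proj(s,P):
    P=np.atleast_2d(P); c=(s['view']@np.c_[P,np.ones(len(P))].T).T[:,:3]
    a=c[:,:2]/c[:,2:]; r2=(a**2).sum(1,keepdims=True); a=a*(1+s['k1']*r2)
    return a@np.diag([s['mtx'][0,0],s['mtx'][1,1]])+s['mtx'][:2,2]
def unproj(s,uv,z):
    uv=np.atleast_2d(uv).astype(float); d=(uv-s['mtx'][:2,2])/[s['mtx'][0,0],s['mtx'][1,1]]
    a=d.copy()
    for _ in range(20): a=d/(1+s['k1']*(a**2).sum(1,keepdims=True))
    R=s['view'][:3,:3];t=s['view'][:3,3]
    o=-R.T@t; ray=np.c_[a,np.ones(len(a))]@R
    return o+ray*((z-o[2])/ray[:,2])[:,None]
E
python3 - <<'E'
from h import *
for c in ['top','side']:
    s=snap(c,c+'0.png')
    print(c,s['mtx'],s['k1'],(-s['view'][:3,:3].T@s['view'][:3,3]).round(3))
    for n in ['housing_c','fixture','rest_level','clamp_foot','bushing_a','plug','ring','driver']:
        print(n,[(np.round(d['at'],4),round(d['conf'],2)) for d in env.mark_of(c,n)][:3])
o=env.observe();print(o)
E
```

```text
pics
top [[377.99264832   0.         323.04877148]
 [  0.         377.99264832 196.64875505]
 [  0.           0.           1.        ]] -0.08217299658881784 [ 0.367 -0.11   1.059]
housing_c [(array([ 0.4456, -0.2093,  0.0293]), 0.91)]
fixture [(array([ 0.544 ,  0.0163, -0.0018]), 0.57), (array([0.5446, 0.1073, 0.0018]), 0.37)]
rest_level [(array([0.5362, 0.012 , 0.0382]), 0.77)]
clamp_foot [(array([ 5.453e-01,  1.071e-01, -3.000e-04]), 0.59)]
bushing_a [(array([0.6681, 0.2311, 0.0028]), 0.9), (array([ 0.6805,  0.1201, -0.0027]), 0.78)]
plug [(array([ 0.4552, -0.4207,  0.0012]), 0.79)]
ring [(array([ 0.5527, -0.1388, -0.0032]), 0.54)]
driver [(array([ 0.5483, -0.4145, -0.0028]), 0.54)]
side [[377.09015622   0.         321.71409224]
 [  0.         377.09015622 197.02613389]
 [  0.           0.           1.        ]] -0.06788666256200243 [ 0.359 -0.817  0.571]
housing_c [(array([ 0.4533, -0.2076,  0.0236]), 0.58)]
fixture [(array([ 5.436e-01,  1.650e-02, -2.000e-04]), 0.87)]
rest_level [(array([0.5446, 0.0153, 0.0372]), 0.82)]
clamp_foot [(array([0.5452, 0.1132, 0.0043]), 0.61)]
bushing
[... 336 characters left out ...]
'qpos': array([ 1.28179694,  0.68907127, -0.19458375,  1.56529672,  0.15730255,
        0.90252718, -0.21514566]), 'qd': array([-1.08581424e-03, -4.95701541e-04, -8.38381036e-04, -1.94383555e-03,
       -3.81064578e-04,  1.46219026e-03,  7.08217815e-05]), 'joint_efforts': array([ 3.54146221e-05, -5.27480221e+01, -1.26662370e+00, -1.53744364e+01,
       -5.18434891e-02, -7.88930920e-04,  2.72610401e-05]), 'tcp_pos': array([ 0.19828358, -0.59273333,  0.23876112]), 'tcp_rot': array([4.05986545e-05, 9.87006104e-01, 1.60682757e-01, 3.02369794e-06]), 'contact_force': array([-0.06733861,  0.07688003,  0.10082908]), 'torque': array([0.0332032 , 0.05165945, 0.06912308]), 'width': 0.08819405481315622}
```

View pics/top0.png

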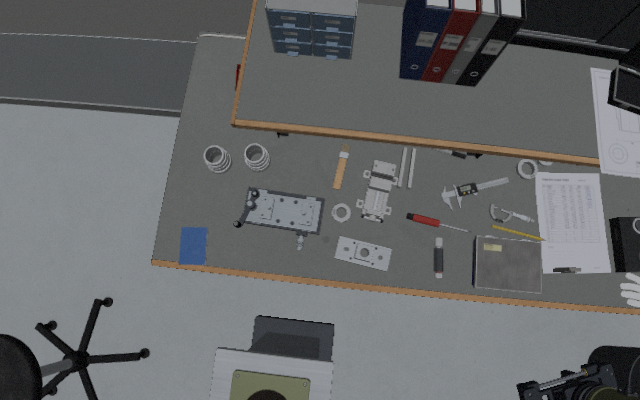

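View pics/side0.png

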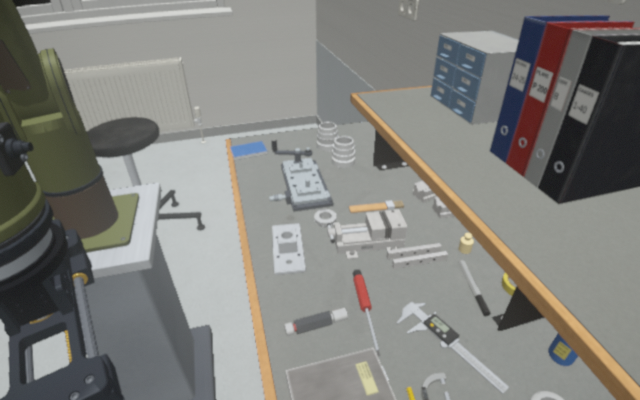

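```bash
python3 - <<'E'
import cv2
t=cv2.imread('pics/top0.png');s=cv2.imread('pics/side0.png')
cv2.imwrite('pics/t0z.png',cv2.resize(t[170:280,220:410],None,fx=4.2,fy=4.2,interpolation=cv2.INTER_CUBIC))
cv2.imwrite('pics/s0z.png',cv2.resize(s[110:290,225:385],None,fx=3.3,fy=3.3,interpolation=cv2.INTER_CUBIC))
E
```

```text
(no output)
```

View pics/t0z.png

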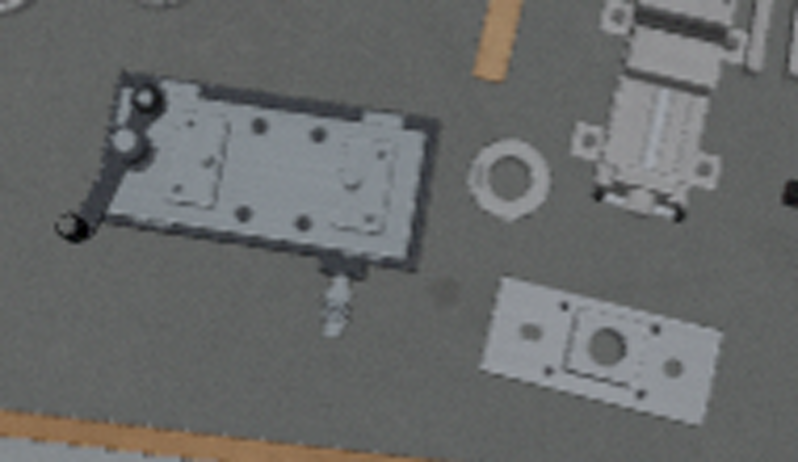

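View pics/s0z.png

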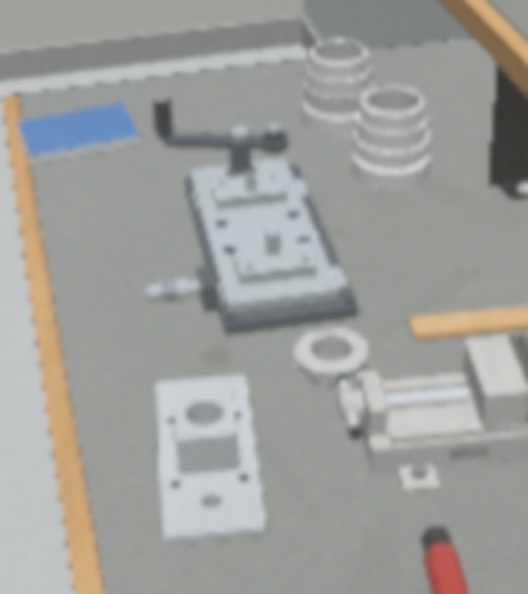

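```bash
python3 - <<'E'
from h import *
import pickle
D={}
for c in ['top','side']:
    s=snap(c); D[c]=s
    for n in ['housing_c','fixture']:
        r=env.silhouettes(c,n); s[n]=[(q['conf'],q['pixels']) for q in r]
        print(c,n,[(round(q['conf'],2),q['pixels'].sum()) for q in r])
    r=env.silhouettes(c,'clamp');s['clamp']=[(q['conf'],q['pixels']) for q in r]
pickle.dump(D,open('d0.pkl','wb'))
t=D['top']['img']
a=cv2.resize(t[230:275,330:395],None,fx=12,fy=12,interpolation=cv2.INTER_CUBIC)
cv2.imwrite('pics/h1.png',cv2.convertScaleAbs(a,alpha=1.3))
a=cv2.resize(t[180:240,230:330],None,fx=8,fy=8,interpolation=cv2.INTER_CUBIC)
cv2.imwrite('pics/f1.png',cv2.convertScaleAbs(a,alpha=1.2))
t=D['side']['img']
a=cv2.resize(t[135:215,265:345],None,fx=7,fy=7,interpolation=cv2.INTER_CUBIC)
cv2.imwrite('pics/f1s.png',cv2.convertScaleAbs(a,alpha=1.2))
s=D['top']
m=s['housing_c'][0][1].astype(np.uint8)
cs,_=cv2.findContours(m,0,1); k=max(cs,key=len)[:,0]
P=unproj(s,k,0.010)[:,:2]
r=cv2.minAreaRect((P*1000).astype(np.float32));print(r)
E
```

```text
top housing_c [(0.75, np.int64(1137))]
top fixture [(0.72, np.int64(3062))]
side housing_c [(0.88, np.int64(1428)), (0.22, np.int64(2188))]
side fixture [(0.9, np.int64(2454))]
((446.5730285644531, -211.6790008544922), (146.2691192626953, 63.48991775512695), 82.06974792480469)
```

View pics/h1.png

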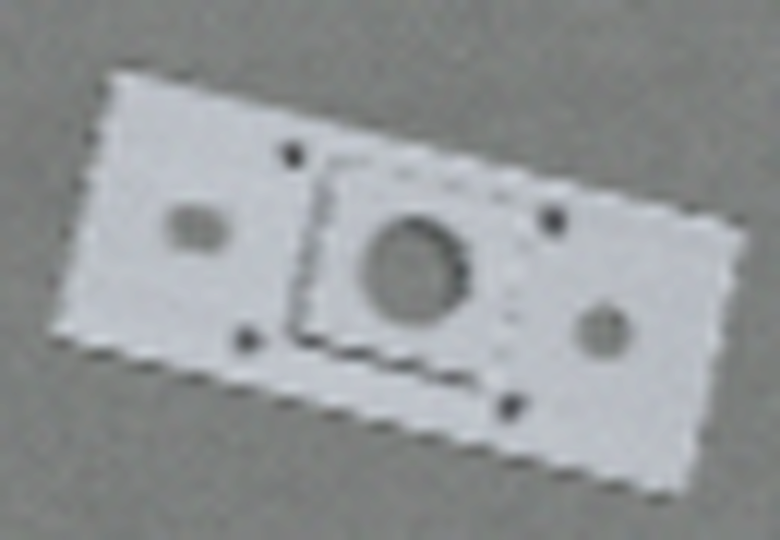

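View pics/f1.png

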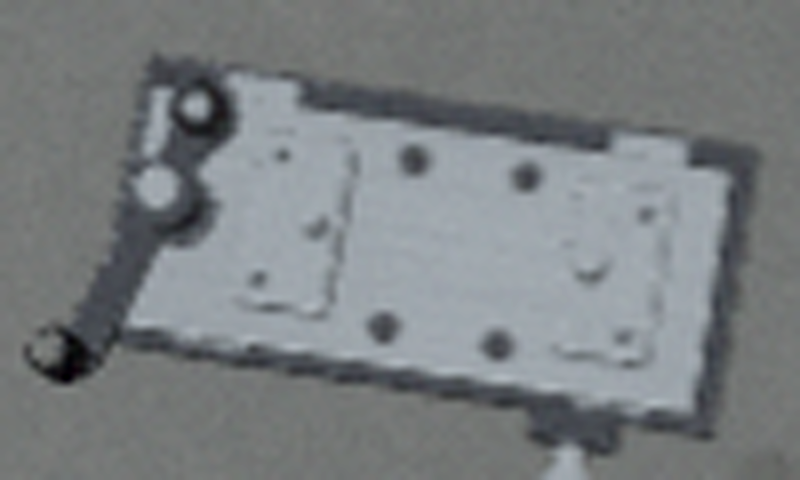

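View pics/f1s.png

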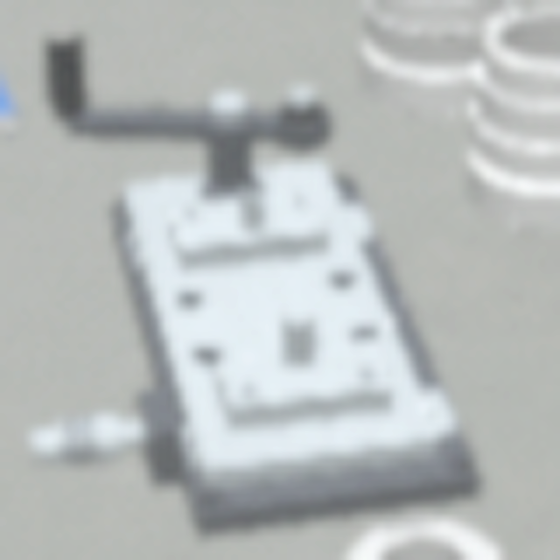

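```bash
python3 - <<'E'
from h import *
import pickle
D=pickle.load(open('d0.pkl','rb'));s=D['top'];g=cv2.cvtColor(s['img'],6).astype(float)
def blob(zx,zy,f,x0,y0,r):
    u=(zx+.5)/f-.5+x0; v=(zy+.5)/f-.5+y0
    for _ in range(6):
        yy,xx=np.mgrid[int(v)-r-2:int(v)+r+4,int(u)-r-2:int(u)+r+4]
        d=np.hypot(xx-u,yy-v); w=g[yy,xx]; bg=np.median(w[(d>r)&(d<=r+1.5)])
        k=np.clip(bg-w,0,None)*(np.clip(r+.5-d,0,1)); u=(k*xx).sum()/k.sum(); v=(k*yy).sum()/k.sum()
    return u,v
H={'slot':(197,228,3.6),'hole':(604,332,3.2),'a':(292,155,2),'b':(553,220,2),'c':(247,340,2),'d':(510,406,2)}
W={}
for n,(x,y,r) in H.items():
    p=blob(x,y,12,330,230,int(r) if r<3 else 3); W[n]=unproj(s,p,0.010)[0]*1000; print(n,np.round(p,2),W[n].round(2))
c=(W['slot']+W['hole'])/2; e=W['slot']-W['hole']; print('mid',c,'len',np.hypot(*e[:2]),'yaw',np.degrees(np.arctan2(e[1],e[0])))
c4=(W['a']+W['b']+W['c']+W['d'])/4; e=W['a']+W['c']-W['b']-W['d'];print(c4,np.degrees(np.arctan2(e[1],e[0])), np.linalg.norm(e)/2,np.linalg.norm(W['a']-W['c']),np.linalg.norm(W['b']-W['d']))
F={'p1':(283,155,.038),'p2':(258,278,.038),'m1':(645,215,.038),'m2':(624,337,.038),'q1':(415,160,.02),'q2':(526,178,.02),'q3':(384,328,.02),'q4':(498,346,.02)}
for n,(x,y,z) in F.items():
    p=blob(x,y,8,230,180,2); W[n]=unproj(s,p,z)[0]*1000; print(n,np.round(p,2),W[n].round(2))
P=(W['p1']+W['p2'])/2;M=(W['m1']+W['m2'])/2;e=P-M
print('bars',(P+M)/2,np.linalg.norm(e),np.degrees(np.arctan2(e[1],e[0])),np.linalg.norm(W['p1']-W['p2']))
Q=sum(W['q%d'%i] for i in range(1,5))/4;e=W['q1']+W['q3']-W['q2']-W['q4'];print('Q',Q,np.degrees(np.arctan2(e[1],e[0])))
E
```

```text
slot [345.96 248.62] [ 453.82 -163.65   10.  ]
hole [379.92 257.18] [ 440.28 -259.07   10.  ]
a [353.92 242.39] [ 473.3  -183.96   10.  ]
b [375.64 247.91] [ 464.42 -245.21   10.  ]
c [350.13 257.91] [ 429.66 -177.52   10.  ]
d [372.11 263.43] [ 421.04 -239.02   10.  ]
mid [ 447.04857825 -211.35936012   10.        ] len 96.37317057336692 yaw 81.9261390344893
[ 447.10476862 -211.42886647   10.        ] 81.88710509886815 61.99922633845587 44.10553966428667 43.815715666707774
p1 [264.8  198.97] [563.19  73.96  38.  ]
p2 [261.79 214.52] [519.12  76.12  38.  ]
m1 [310.33 206.4 ] [556.02 -53.75  38.  ]
m2 [307.49 221.65] [513.14 -50.87  38.  ]
q1 [281.33 199.6 ] [569.87  30.57  20.  ]
q2 [295.38 201.75] [568.01  -9.5   20.  ]
q3 [277.47 220.58] [509.63  33.49  20.  ]
q4 [291.73 222.83] [507.7   -6.75  20.  ]
bars [537.86817339  11.36462581  38.        ] 127.51918200863994 87.04463324781817 44.11774792493595
Q [538.80391908  11.95410399  20.        ] 87.29611148004918
```

```bash
python3 - <<'E'
from h import *
import pickle
D=pickle.load(open('d0.pkl','rb'))
c=np.array([.5379,.0114]);a=np.radians(87.1);R=np.array([[np.cos(a),-np.sin(a)],[np.sin(a),np.cos(a)]])
def w(x,y,z): return np.r_[c+R@[x,y],z]
th=np.linspace(0,2*np.pi,40)
def draw(s,f,x0,x1,y0,y1,fn):
    im=cv2.convertScaleAbs(cv2.resize(s['img'][y0:y1,x0:x1],None,fx=f,fy=f,interpolation=cv2.INTER_CUBIC),alpha=1.2)
    def pl(P,col,cl=True):
        q=(proj(s,P)-[x0,y0]+.5)*f-.5; cv2.polylines(im,[np.round(q).astype(int)],cl,col,1)
    for px,r,h in[(-.048,.006,.058),(.048,.0045,.055)]:
        pl([w(px+r*np.cos(t),r*np.sin(t),h) for t in th],(0,0,255))
        pl([w(px+r*np.cos(t),r*np.sin(t),.038) for t in th],(0,255,0))
    for g in(1,-1): pl([w(g*.04,-.03,.038),w(g*.072,-.03,.038),w(g*.072,.03,.038),w(g*.04,.03,.038)],(255,0,0))
    piv=[.098,0]
    pl([w(.098+.008*np.cos(t),.065+.008*np.sin(t),.096) for t in th],(0,255,255))
    cv2.imwrite('pics/'+fn,im)
draw(D['top'],8,230,330,180,240,'o1.png')
draw(D['side'],7,265,345,135,215,'o1s.png')
E
```

```text
(no output)
```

View pics/o1.png

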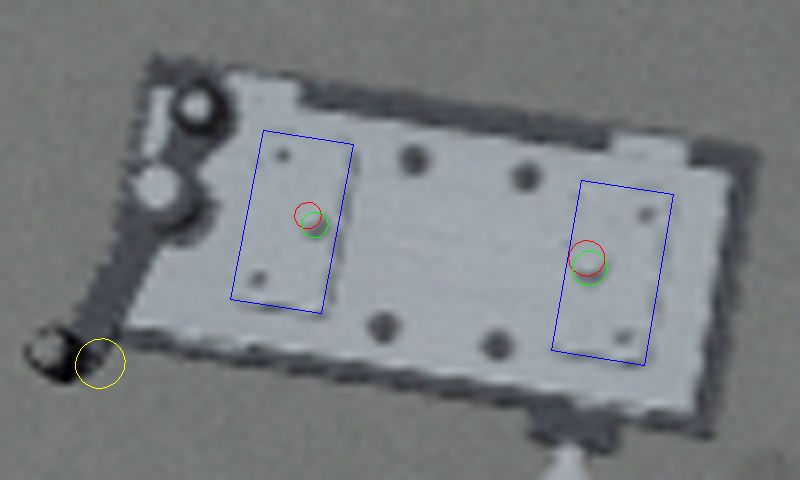

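View pics/o1s.png

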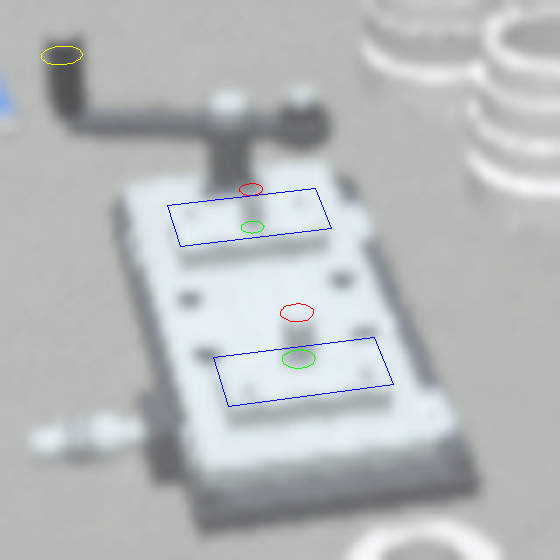

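```bash
cat >> h.py <<'E'
def yaw(o): 
    w,x,y,z=o['tcp_rot']; return np.arctan2(2*(x*y+w*z),1-2*(y*y+z*z))
def plan(xyz,yawdeg,n):
    o=env.observe(); p=o['tcp_pos'];y0=yaw(o);dy=(np.radians(yawdeg)-y0+np.pi)%(2*np.pi)-np.pi
    d=(np.array(xyz)-p)/n; rows=[]
    for i in range(n):
        a=y0+dy*i/n
        tx=np.array([np.cos(a),np.sin(a),0]);ty=np.array([np.sin(a),-np.cos(a),0])
        rows.append([round(100*d@tx,2),round(100*d@ty,2),round(-100*d[2],2),round(-dy/n,3)])
    print(rows)
def st():
    o=env.observe();print('t',o['t'],'p',(o['tcp_pos']*1000).round(2),'yaw',np.degrees(yaw(o)).round(2),'rot',o['tcp_rot'].round(4),'F',o['contact_force'].round(2),'T',o['torque'].round(2),'w',round(o['width'],4))
E
python3 -c "
from h import *
st();plan([.4471,-.2114,.12],81.9,12)"
```

```text
t 1.3 p [ 198.28 -592.72  238.73] yaw 18.5 rot [ 0.      0.987   0.1607 -0.    ] F [ 0.88 -0.35  1.11] T [ 0.04  0.04 -0.03] w 0.088
[[np.float64(2.97), np.float64(-2.36), np.float64(0.99), np.float64(-0.092)], [np.float64(3.18), np.float64(-2.07), np.float64(0.99), np.float64(-0.092)], [np.float64(3.36), np.float64(-1.77), np.float64(0.99), np.float64(-0.092)], [np.float64(3.5), np.float64(-1.45), np.float64(0.99), np.float64(-0.092)], [np.float64(3.62), np.float64(-1.12), np.float64(0.99), np.float64(-0.092)], [np.float64(3.71), np.float64(-0.79), np.float64(0.99), np.float64(-0.092)], [np.float64(3.77), np.float64(-0.44), np.float64(0.99), np.float64(-0.092)], [np.float64(3.79), np.float64(-0.09), np.float64(0.99), np.float64(-0.092)], [np.float64(3.79), np.float64(0.26), np.float64(0.99), np.float64(-0.092)], [np.float64(3.75), np.float64(0.6), np.float64(0.99), np.float64(-0.092)], [np.float64(3.67), np.float64(0.95), np.float64(0.99), np.float64(-0.092)], [np.float64(3.57), np.float64(1.28), np.float64(0.99), np.float64(-0.092)]]
```

Call:
carry_out:
  moves:
    - [3.0, -2.4, 1, -0.09]
    - [3.2, -2.1, 1, -0.09]
    - [3.4, -1.8, 1, -0.09]
    - [3.5, -1.5, 1, -0.09]
    - [3.6, -1.1, 1, -0.09]
    - [3.7, -0.8, 1, -0.09]
    - [3.8, -0.4, 1, -0.09]
    - [3.8, -0.1, 1, -0.09]
    - [3.8, 0.3, 1, -0.09]
    - [3.8, 0.6, 1, -0.09]
    - [3.7, 1.0, 1, -0.09]
    - [3.6, 1.3, 1, -0.09]
    - [0, 0, 0, 0]
    - [0, 0, 0, 0]
  fingers: 0

```text
t: 2.7
tcp_pos: [0.4606, -0.1998, 0.1136]
tcp_rot: [0.007, 0.751, 0.66, 0.001]
contact_force: [-0.4, -0.6, 0.2]
width: 0.0878
```

```bash
sed -i 's/rows.append(\[\(.*\)\])$/rows.append([float(v) for v in [\1]])/' h.py; python3 -c "
from h import *
st();plan([.4471,-.2114,.014],81.9,10)"
```

```text
t 2.7 p [ 460.6  -199.84  113.64] yaw 82.64 rot [6.700e-03 7.510e-01 6.603e-01 6.000e-04] F [-0.43 -0.6   0.23] T [-0.04 -0.08 -0.04] w 0.0878
[[-0.13, -0.12, 1.0, 0.001], [-0.13, -0.12, 1.0, 0.001], [-0.13, -0.12, 1.0, 0.001], [-0.13, -0.12, 1.0, 0.001], [-0.13, -0.12, 1.0, 0.001], [-0.13, -0.12, 1.0, 0.001], [-0.13, -0.12, 1.0, 0.001], [-0.13, -0.12, 1.0, 0.001], [-0.13, -0.12, 1.0, 0.001], [-0.13, -0.12, 1.0, 0.001]]
```

Call:
carry_out:
  moves:
    - [-0.7, -0.6, 0.5, 0.01]
    - [-0.6, -0.6, 0.5, 0]
    - [0, 0, 1, 0]
    - [0, 0, 1, 0]
    - [0, 0, 0, 0]

```text
t: 3.2
tcp_pos: [0.4432, -0.2177, 0.0817]
tcp_rot: [0.007, 0.758, 0.652, -0.001]
contact_force: [0.6, 0.5, 0.6]
width: 0.0883
```

```bash
cat >> h.py <<'E'
def tilt(o=None):
    o=o or env.observe(); w,x,y,z=o['tcp_rot']
    z3=np.array([2*(x*z+w*y),2*(y*z-w*x),1-2*(x*x+y*y)])
    print('toolz',z3.round(4))
E
python3 -c "
from h import *
st();tilt();plan([.4471,-.2114,.014],81.9,10);snap('side','s2.png');snap('top','t2.png')"
```

```text
t 3.2 p [ 443.15 -217.74   81.67] yaw 81.43 rot [ 0.0075  0.7579  0.6523 -0.0009] F [0.55 0.53 0.62] T [-0.03 -0.02 -0.  ] w 0.0883
toolz [ 0.0084 -0.0125 -0.9999]
[[0.07, 0.03, 0.68, -0.001], [0.07, 0.03, 0.68, -0.001], [0.07, 0.03, 0.68, -0.001], [0.07, 0.03, 0.68, -0.001], [0.07, 0.03, 0.68, -0.001], [0.07, 0.03, 0.68, -0.001], [0.07, 0.03, 0.68, -0.001], [0.07, 0.03, 0.68, -0.001], [0.07, 0.03, 0.68, -0.001], [0.07, 0.03, 0.68, -0.001]]
```

View pics/s2.png

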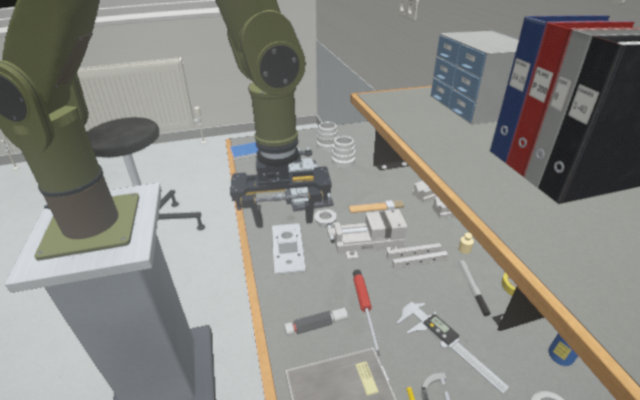

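Call:
carry_out:
  moves:
    - [0.3, 0.2, 1, 0]
    - [0.2, 0.1, 1, 0]
    - [0.1, 0, 1, 0]
    - [0, 0, 0.8, 0]
    - [0, 0, 0.5, 0]
    - [0, 0, 0.5, 0]
    - [0, 0, 0.2, 0]
    - [0, 0, 0, 0]

```text
t: 4.1
tcp_pos: [0.45, -0.2111, 0.0279]
tcp_rot: [0.008, 0.757, 0.653, 0.0]
contact_force: [-0.2, 0.2, -0.2]
width: 0.0884
```

```bash
python3 -c "
from h import *
st();tilt();plan([.4471,-.2114,.014],81.9,3)"
```

```text
t 4.1 p [ 450.02 -211.06   27.9 ] yaw 81.6 rot [8.200e-03 7.570e-01 6.534e-01 2.000e-04] F [-0.15  0.18 -0.23] T [ 0.   -0.05  0.02] w 0.0884
toolz [ 0.0111 -0.0121 -0.9999]
[[-0.03, -0.09, 0.46, -0.002], [-0.03, -0.09, 0.46, -0.002], [-0.03, -0.09, 0.46, -0.002]]
```

Call:
carry_out:
  moves:
    - [0, -0.2, 0.5, 0]
    - [0, -0.1, 0.4, 0]
    - [0, 0, 0.3, 0]
    - [0, 0, 0.1, 0]
    - [0, 0, 0, 0]

```text
t: 4.6
tcp_pos: [0.4472, -0.2112, 0.0143]
tcp_rot: [0.009, 0.757, 0.653, 0.001]
contact_force: [0.4, -1.0, 0.3]
width: 0.0881
```

```bash
python3 -c "
from h import *
st();tilt();plan([.4471,-.2114,.014],81.9,1)"
```

```text
t 4.6 p [ 447.17 -211.18   14.31] yaw 81.56 rot [8.700e-03 7.572e-01 6.532e-01 6.000e-04] F [ 0.39 -1.03  0.32] T [-0.05 -0.07 -0.  ] w 0.0881
toolz [ 0.0122 -0.0125 -0.9998]
[[-0.02, -0.0, 0.03, -0.006]]
```

Call:
carry_out:
  moves:
    - [0, 0, 0, 0]
    - [0, 0, 0, 0]
    - [0, 0, 0, 0]
    - [0, 0, 0, 0]
    - [0, 0, 0, 0]
    - [0, 0, 0, 0]
    - [0, 0, 0, 0]
    - [0, 0, 0, 0]
  fingers: 1

```text
t: 5.4
tcp_pos: [0.4474, -0.2113, 0.0148]
tcp_rot: [0.009, 0.757, 0.653, 0.001]
contact_force: [1.2, 0.1, 0.1]
width: 0.04
```

```bash
python3 -c "
from h import *
st();tilt()"
```

```text
t 5.4 p [ 447.4  -211.35   14.75] yaw 81.56 rot [9.000e-03 7.572e-01 6.532e-01 7.000e-04] F [1.19 0.09 0.12] T [-0.04  0.02  0.07] w 0.04
toolz [ 0.0129 -0.0127 -0.9998]
```

```bash
python3 -c "
from h import *
plan([.5379,.0114,.125],87.1,16)"
```

```text
[[1.46, 0.36, -0.69, -0.006], [1.46, 0.36, -0.69, -0.006], [1.46, 0.37, -0.69, -0.006], [1.45, 0.38, -0.69, -0.006], [1.45, 0.39, -0.69, -0.006], [1.45, 0.4, -0.69, -0.006], [1.45, 0.41, -0.69, -0.006], [1.44, 0.42, -0.69, -0.006], [1.44, 0.43, -0.69, -0.006], [1.44, 0.43, -0.69, -0.006], [1.44, 0.44, -0.69, -0.006], [1.43, 0.45, -0.69, -0.006], [1.43, 0.46, -0.69, -0.006], [1.43, 0.47, -0.69, -0.006], [1.42, 0.48, -0.69, -0.006], [1.42, 0.49, -0.69, -0.006]]
```

Call:
carry_out:
  moves:
    - [0, 0, -0.6, 0]
    - [0, 0, -1.5, 0]
    - [0, 0, -2, 0]
    - [0, 0, -2, 0]
    - [0, 0, -2, 0]
    - [0, 0, -1, 0]
    - [0, 0, 0, 0]

```text
t: 6.1
tcp_pos: [0.4427, -0.2092, 0.1075]
tcp_rot: [0.005, 0.757, 0.653, -0.002]
contact_force: [0.7, 0.3, -5.4]
width: 0.0398
```

```bash
python3 -c "
from h import *
st();tilt();plan([.5379,.0114,.125],87.1,16)"
```

```text
t 6.1 p [ 442.72 -209.16  107.55] yaw 81.58 rot [ 0.0054  0.7571  0.6533 -0.0018] F [ 0.68  0.27 -5.35] T [-0.06 -0.11  0.07] w 0.0398
toolz [ 0.0043 -0.0105 -0.9999]
[[1.45, 0.39, -0.11, -0.006], [1.45, 0.4, -0.11, -0.006], [1.45, 0.4, -0.11, -0.006], [1.44, 0.41, -0.11, -0.006], [1.44, 0.42, -0.11, -0.006], [1.44, 0.43, -0.11, -0.006], [1.44, 0.44, -0.11, -0.006], [1.43, 0.45, -0.11, -0.006], [1.43, 0.46, -0.11, -0.006], [1.43, 0.46, -0.11, -0.006], [1.42, 0.47, -0.11, -0.006], [1.42, 0.48, -0.11, -0.006], [1.42, 0.49, -0.11, -0.006], [1.42, 0.5, -0.11, -0.006], [1.41, 0.51, -0.11, -0.006], [1.41, 0.52, -0.11, -0.006]]
```

Call:
carry_out:
  moves:
    - [0.7, 0.2, 0, 0]
    - [1.5, 0.4, -0.1, -0.01]
    - [1.6, 0.4, -0.1, -0.01]
    - [1.6, 0.4, -0.1, -0.01]
    - [1.6, 0.4, -0.1, -0.01]
    - [1.6, 0.5, -0.1, -0.01]
    - [1.6, 0.5, -0.1, -0.01]
    - [1.6, 0.5, -0.1, -0.01]
    - [1.6, 0.5, -0.1, -0.01]
    - [1.6, 0.5, -0.1, -0.01]
    - [1.6, 0.5, -0.1, 0]
    - [1.5, 0.5, -0.1, 0]
    - [1.5, 0.5, 0, 0]
    - [1.0, 0.3, 0, 0]
    - [0.5, 0.2, 0, 0]
    - [0, 0, 0, 0]

```text
t: 7.7
tcp_pos: [0.5192, 0.0142, 0.0997]
tcp_rot: [-0.006, 0.723, 0.691, -0.01]
contact_force: [0.2, -0.8, -5.2]
width: 0.0398
```

```bash
python3 -c "
from h import *
st();tilt();plan([.5379,.0114,.11],87.1,4)"
```

```text
t 7.7 p [519.25  14.2   99.68] yaw 87.41 rot [-0.0062  0.7229  0.6908 -0.0104] F [ 0.17 -0.83 -5.25] T [-0.05 -0.12 -0.  ] w 0.0398
toolz [-0.0236 -0.0055 -0.9997]
[[-0.05, 0.47, -0.26, 0.001], [-0.05, 0.47, -0.26, 0.001], [-0.05, 0.47, -0.26, 0.001], [-0.05, 0.47, -0.26, 0.001]]
```

Call:
carry_out:
  moves:
    - [0, 0.4, -0.3, 0]
    - [0, 0.4, -0.3, 0]
    - [0, 0.4, -0.3, 0]
    - [0, 0.3, -0.2, 0]
    - [0, 0, 0, 0]
    - [0, 0, 0, 0]

```text
t: 8.3
tcp_pos: [0.535, 0.0091, 0.1111]
tcp_rot: [-0.006, 0.725, 0.689, -0.012]
contact_force: [-0.4, 0.2, -5.2]
width: 0.0399
```

```bash
python3 -c "
from h import *
st();tilt();plan([.5379,.0114,.11],87.1,1);print(env.observe()['qpos'].round(3))"
```

```text
t 8.3 p [535.01   9.12 111.08] yaw 87.09 rot [-0.0055  0.7248  0.6888 -0.0121] F [-0.38  0.22 -5.23] T [-0.06 -0.07  0.  ] w 0.0399
toolz [-0.0251 -0.0086 -0.9996]
[[0.24, 0.28, 0.11, -0.0]]
[ 0.067  0.786 -0.29   1.917  0.426  0.526 -0.571]
```

Call:
carry_out:
  moves:
    - [0, 0, -4, 0]
    - [0, 0, -4, 0]
    - [0, 0, 0, 0]
    - [0, 0, 0, 0]

```text
t: 8.7
tcp_pos: [0.5348, 0.009, 0.1916]
tcp_rot: [-0.007, 0.725, 0.689, -0.015]
contact_force: [-0.4, -0.4, -7.4]
width: 0.0395
```

```bash
python3 -c "
from h import *
st();tilt()"
```

```text
t 8.7 p [534.78   8.99 191.55] yaw 87.09 rot [-0.0072  0.7248  0.6887 -0.0145] F [-0.39 -0.37 -7.37] T [-0.07 -0.06  0.02] w 0.0395
toolz [-0.031  -0.0096 -0.9995]
```

Call:
carry_out:
  moves:
    - [0, 0, 1, 0]
    - [0, 0, 1, 0]
    - [0, 0, 1, 0]
    - [0, 0, 1, 0]
    - [0, 0, 1, 0]
    - [0, 0, 1, 0]
    - [0, 0, 0.5, 0]
    - [0, 0, 0, 0]

```text
t: 9.5
tcp_pos: [0.5275, 0.0077, 0.1142]
tcp_rot: [-0.011, 0.724, 0.689, -0.02]
contact_force: [0.8, 0.0, -4.8]
width: 0.0394
```

```bash
python3 -c "
from h import *
st();tilt()"
```

```text
t 9.5 p [527.48   7.75 114.23] yaw 87.16 rot [-0.0111  0.7243  0.6891 -0.0197] F [ 0.78  0.02 -4.82] T [-0.07 -0.14  0.03] w 0.0394
toolz [-0.0438 -0.0111 -0.999 ]
```

Call:
carry_out:
  moves:
    - [0, 0, 0, 0]
    - [0, 0, 0, 0]
    - [0, 0, 0, 0]
    - [0, 0, 0, 0]
    - [0, 0, 0, 0]

```text
t: 10.0
tcp_pos: [0.529, 0.0079, 0.1157]
tcp_rot: [-0.01, 0.724, 0.689, -0.018]
contact_force: [0.7, 0.3, -5.2]
width: 0.0397
```

```bash
python3 -c "
from h import *
st();tilt()"
```

```text
t 10.0 p [528.98   7.9  115.71] yaw 87.14 rot [-0.0099  0.7245  0.689  -0.0182] F [ 0.68  0.32 -5.21] T [-0.01 -0.19  0.05] w 0.0397
toolz [-0.04   -0.0106 -0.9991]
```

Call:
carry_out:
  moves:
    - [0, 4, 0, 0]
    - [0, 0, 0, 0]

```text
t: 10.2
tcp_pos: [0.5686, 0.0057, 0.1145]
tcp_rot: [-0.01, 0.724, 0.689, -0.019]
contact_force: [0.4, -0.4, -4.3]
width: 0.0395
```

```bash
python3 -c "
from h import *
st();tilt()"
```

```text
t 10.2 p [568.6    5.73 114.46] yaw 87.21 rot [-0.0102  0.724   0.6894 -0.0188] F [ 0.36 -0.44 -4.27] T [ 0.03 -0.24 -0.03] w 0.0395
toolz [-0.0414 -0.0111 -0.9991]
```

Call:
carry_out:
  moves:
    - [0, -4, 0, 0]
    - [0, 0, 0, 0]

```text
t: 10.4
tcp_pos: [0.5269, 0.0074, 0.1154]
tcp_rot: [-0.011, 0.724, 0.689, -0.02]
contact_force: [-1.0, -1.0, -6.0]
width: 0.0396
```

```bash
python3 -c "
from h import *
st();tilt()"
```

```text
t 10.4 p [526.9    7.43 115.44] yaw 87.15 rot [-0.0109  0.7244  0.689  -0.0195] F [-0.97 -1.04 -6.01] T [-0.07 -0.08  0.02] w 0.0396
toolz [-0.0434 -0.011  -0.999 ]
```

Call:
carry_out:
  moves:
    - [0, 0, -1, 0]
    - [0, 0, -1, 0]
    - [0, 0, -1, 0]
    - [0, 0, -1, 0]
    - [0, 0, -1, 0]
    - [0, 0, -1, 0]
    - [0, 0, -0.5, 0]
    - [0, 0, 0, 0]

```text
t: 11.2
tcp_pos: [0.5327, 0.0084, 0.1886]
tcp_rot: [-0.009, 0.725, 0.689, -0.017]
contact_force: [-0.2, -0.0, -5.6]
width: 0.0397
```

```bash
python3 -c "
from h import *
st();tilt()"
```

```text
t 11.2 p [532.69   8.39 188.64] yaw 87.1 rot [-0.0089  0.7247  0.6888 -0.0167] F [-0.2  -0.02 -5.59] T [-0.06 -0.17 -0.02] w 0.0397
toolz [-0.0365 -0.0102 -0.9993]
```

Call:
carry_out:
  moves:
    - [0, 0, 4, 0]
    - [0, 0, 3, 0]
    - [0, 0, 0, 0]
    - [0, 0, 0, 0]

```text
t: 11.6
tcp_pos: [0.532, 0.0079, 0.1181]
tcp_rot: [-0.008, 0.725, 0.689, -0.015]
contact_force: [0.6, 1.4, -4.4]
width: 0.0398
```

```bash
python3 -c "
from h import *
st();tilt()"
```

```text
t 11.6 p [531.97   7.91 118.1 ] yaw 87.07 rot [-0.0079  0.7249  0.6886 -0.0153] F [ 0.59  1.44 -4.42] T [-0.05 -0.18  0.01] w 0.0398
toolz [-0.033  -0.0096 -0.9994]
```

Call:
carry_out:
  moves:
    - [0, 0, -1, 0]
    - [0, 0, -1, 0]
    - [0, 0, -1, 0]
    - [0, 0, -1, 0]
    - [0, 0, -1, 0]
    - [0, 0, -1, 0]
    - [0, 0, -1, 0]
    - [0, 0, -1, 0]
    - [0, 0, -1, 0]
    - [0, 0, -1, 0]
    - [0, 0, -1, 0]
    - [0, 0, -1, 0]
    - [0, 0, -0.5, 0]
    - [0, 0, 0, 0]
    - [0, 0, 4, 0]
    - [0, 0, 4, 0]
    - [0, 0, 4, 0]
    - [0, 0, 0, 0]
    - [0, 0, 0, 0]

```text
t: 13.5
tcp_pos: [0.5379, 0.0089, 0.1384]
tcp_rot: [-0.004, 0.725, 0.688, -0.01]
contact_force: [0.7, 0.3, -4.2]
width: 0.0397
```

```bash
python3 -c "
from h import *
st();tilt()"
```

```text
t 13.5 p [537.93   8.91 138.37] yaw 87.02 rot [-0.0037  0.7252  0.6884 -0.0097] F [ 0.66  0.34 -4.24] T [-0.03 -0.18 -0.06] w 0.0397
toolz [-0.0191 -0.008  -0.9998]
```

+0.014 per such cycle; repeat twice.

Call:
carry_out:
  moves:
    - [0, 0, -1, 0]
    - [0, 0, -1, 0]
    - [0, 0, -1, 0]
    - [0, 0, -1, 0]
    - [0, 0, -1, 0]
    - [0, 0, -1, 0]
    - [0, 0, -1, 0]
    - [0, 0, -1, 0]
    - [0, 0, -1, 0]
    - [0, 0, -1, 0]
    - [0, 0, -1, 0]
    - [0, 0, -0.5, 0]
    - [0, 0, 0, 0]
    - [0, 0, 4, 0]
    - [0, 0, 4, 0]
    - [0, 0, 4, 0]
    - [0, 0, 0, 0]
    - [0, 0, 0, 0]

```text
t: 15.3
tcp_pos: [0.5451, 0.0101, 0.1501]
tcp_rot: [0.002, 0.726, 0.688, -0.002]
contact_force: [-0.7, -0.2, -3.9]
width: 0.0397
```

```bash
python3 -c "
from h import *
st();tilt()
s=snap('side','s3.png')
cv2.imwrite('pics/s3z.png',cv2.resize(s['img'][70:220,215:375],None,fx=4,fy=4,interpolation=cv2.INTER_CUBIC))"
```

```text
t 15.3 p [545.13  10.05 150.09] yaw 86.96 rot [ 0.002   0.7256  0.6881 -0.0024] F [-0.72 -0.2  -3.93] T [-0.04 -0.11  0.  ] w 0.0397
toolz [-8.0e-04 -6.1e-03 -1.0e+00]
```

View pics/s3z.png

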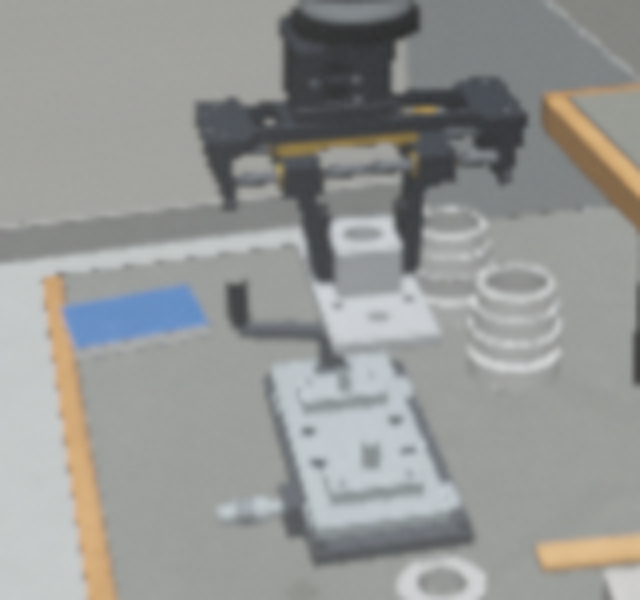

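Call:
carry_out:
  moves:
    - [0.1, -0.7, 3, 0]
    - [0, 0, 3, 0]
    - [0, 0, 0, 0]
    - [0, 0, 0, 0]

```text
t: 15.75
tcp_pos: [0.5454, 0.012, 0.0975]
tcp_rot: [0.007, 0.726, 0.687, 0.004]
contact_force: [0.1, 0.2, -4.4]
width: 0.0396
```

```bash
python3 -c "
from h import *
st();tilt();plan([.5379,.0114,.085],87.1,1)"
```

```text
t 15.75 p [545.41  11.99  97.47] yaw 86.86 rot [0.007  0.7262 0.6875 0.0043] F [ 0.06  0.24 -4.4 ] T [-0.01 -0.07  0.01] w 0.0396
toolz [ 0.0158 -0.0042 -0.9999]
[[-0.1, -0.75, 1.25, -0.004]]
```

Call:
carry_out:
  moves:
    - [0, -0.7, 0, 0]
    - [0, 0, 0, 0]
    - [0, 0, 0, 0]

```text
t: 16.05
tcp_pos: [0.541, 0.0128, 0.1023]
tcp_rot: [0.009, 0.726, 0.687, 0.008]
contact_force: [-0.2, 0.3, -5.4]
width: 0.0395
```

```bash
python3 -c "
from h import *
st();tilt();plan([.5379,.0114,.085],87.1,1)
s=snap('top','t4.png')
cv2.imwrite('pics/t4z.png',cv2.resize(s['img'][150:250,220:340],None,fx=6,fy=6,interpolation=cv2.INTER_CUBIC))
s=snap('side','s4.png')
cv2.imwrite('pics/s4z.png',cv2.resize(s['img'][90:220,245:365],None,fx=4.6,fy=4.6,interpolation=cv2.INTER_CUBIC))"
```

```text
t 16.05 p [540.98  12.77 102.28] yaw 86.82 rot [0.0094 0.7264 0.6872 0.0076] F [-0.2   0.29 -5.43] T [-0.05 -0.06  0.02] w 0.0395
toolz [ 0.024  -0.0033 -0.9997]
[[-0.15, -0.3, 1.73, -0.005]]
```

View pics/t4z.png

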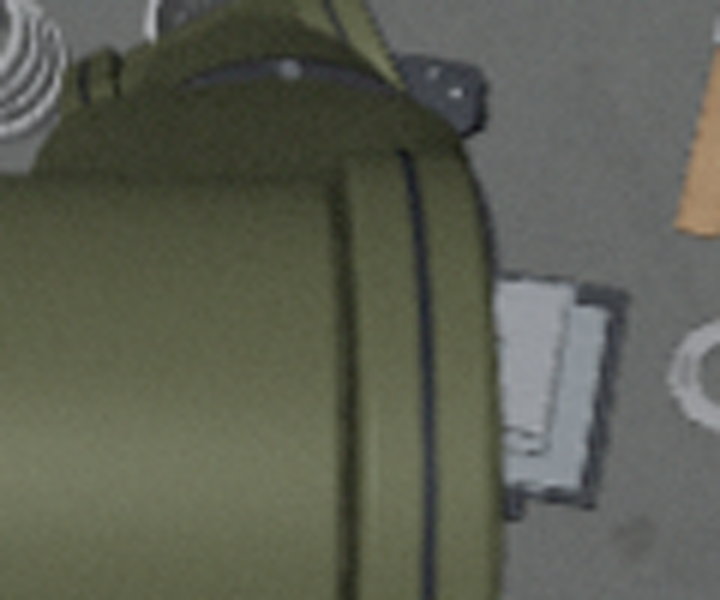

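View pics/s4z.png

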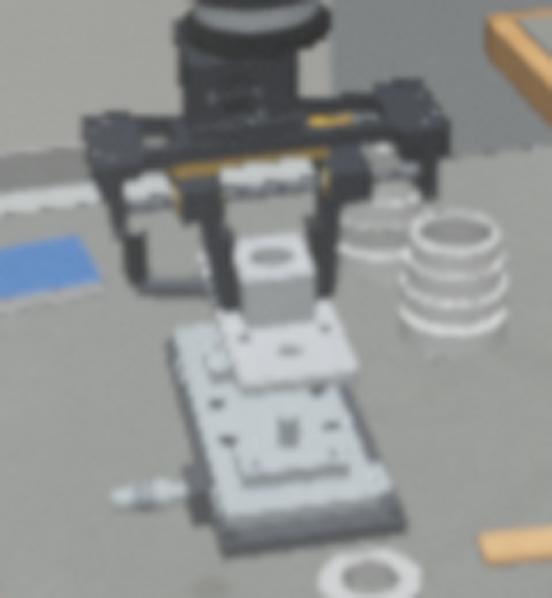

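Call:
carry_out:
  moves:
    - [-0.1, -0.1, 0.5, 0]
    - [0, 0, 0.5, 0]
    - [0, 0, 0.5, 0]
    - [0, 0, 0.3, 0]
    - [0, 0, 0, 0]

```text
t: 16.65
tcp_pos: [0.5401, 0.0114, 0.082]
tcp_rot: [0.009, 0.727, 0.687, 0.007]
contact_force: [0.0, -0.3, -4.6]
width: 0.04
```

```bash
python3 -c "
from h import *
st();tilt();plan([.5379,.0114,.078],87.1,1)"
```

```text
t 16.65 p [540.06  11.42  82.  ] yaw 86.8 rot [0.0091 0.7265 0.687  0.007 ] F [ 0.02 -0.29 -4.61] T [-0.08 -0.   -0.03] w 0.04
toolz [ 0.0226 -0.0036 -0.9997]
[[-0.01, -0.22, 0.4, -0.005]]
```

Call:
carry_out:
  moves:
    - [0, -0.25, 0.2, -0.005]
    - [0, 0, 0.2, 0]
    - [0, 0, 0.1, 0]
    - [0, 0, 0, 0]

```text
t: 17.05
tcp_pos: [0.5374, 0.0118, 0.0763]
tcp_rot: [0.009, 0.724, 0.689, 0.007]
contact_force: [-0.3, 0.1, -4.7]
width: 0.0397
```

```bash
python3 -c "
from h import *
st();tilt();plan([.5379,.0114,.074],87.1,1)"
```

```text
t 17.05 p [537.39  11.79  76.29] yaw 87.14 rot [0.0089 0.7245 0.6892 0.0069] F [-0.31  0.07 -4.71] T [-0.08 -0.01 -0.02] w 0.0397
toolz [ 0.0223 -0.0035 -0.9997]
[[-0.04, 0.05, 0.23, 0.001]]
```

Go down gently past the pin tops (contact expected near TCP z ≈ 73).

Call:
carry_out:
  moves:
    - [0, 0.05, 0.2, 0]
    - [0, 0, 0.2, 0]
    - [0, 0, 0.15, 0]
    - [0, 0, 0, 0]

```text
t: 17.45
tcp_pos: [0.5384, 0.0118, 0.0706]
tcp_rot: [0.009, 0.725, 0.689, 0.007]
contact_force: [1.0, 0.3, -4.3]
width: 0.0394
```

```bash
python3 -c "
from h import *
st();tilt();plan([.5379,.0114,.068],87.1,1)"
```

```text
t 17.45 p [538.45  11.78  70.58] yaw 87.13 rot [0.0091 0.7246 0.6891 0.0072] F [ 0.99  0.32 -4.29] T [-0.04 -0.    0.  ] w 0.0394
toolz [ 0.0231 -0.0033 -0.9997]
[[-0.04, -0.05, 0.26, 0.0]]
```

Call:
carry_out:
  moves:
    - [0, 0, 0.2, 0]
    - [0, 0, 0.2, 0]
    - [0, 0, 0.1, 0]
    - [0, 0, 0, 0]

```text
t: 17.85
tcp_pos: [0.5385, 0.0117, 0.0651]
tcp_rot: [0.009, 0.725, 0.689, 0.007]
contact_force: [-0.1, -0.1, -5.4]
width: 0.0397
```

```bash
python3 -c "
from h import *
st();tilt();plan([.5379,.0114,.062],87.1,1)"
```

```text
t 17.85 p [538.5   11.71  65.1 ] yaw 87.12 rot [0.0091 0.7246 0.6891 0.0071] F [-0.12 -0.07 -5.43] T [-0.02 -0.08 -0.05] w 0.0397
toolz [ 0.0229 -0.0034 -0.9997]
[[-0.03, -0.06, 0.31, 0.0]]
```

Call:
carry_out:
  moves:
    - [0, 0, 0.25, 0]
    - [0, 0, 0.25, 0]
    - [0, 0, 0.25, 0]
    - [0, 0, 0.1, 0]
    - [0, 0, 0, 0]

```text
t: 18.35
tcp_pos: [0.5385, 0.0117, 0.0557]
tcp_rot: [0.009, 0.725, 0.689, 0.007]
contact_force: [0.7, -0.7, -5.5]
width: 0.04
```

```bash
python3 -c "
from h import *
st();tilt()
s=snap('side','s5.png')
cv2.imwrite('pics/s5z.png',cv2.resize(s['img'][90:220,245:365],None,fx=4.6,fy=4.6,interpolation=cv2.INTER_CUBIC))"
```

```text
t 18.35 p [538.55  11.73  55.71] yaw 87.12 rot [0.009  0.7246 0.6891 0.007 ] F [ 0.69 -0.69 -5.52] T [-0.08 -0.01  0.01] w 0.04
toolz [ 0.0225 -0.0034 -0.9997]
```

View pics/s5z.png

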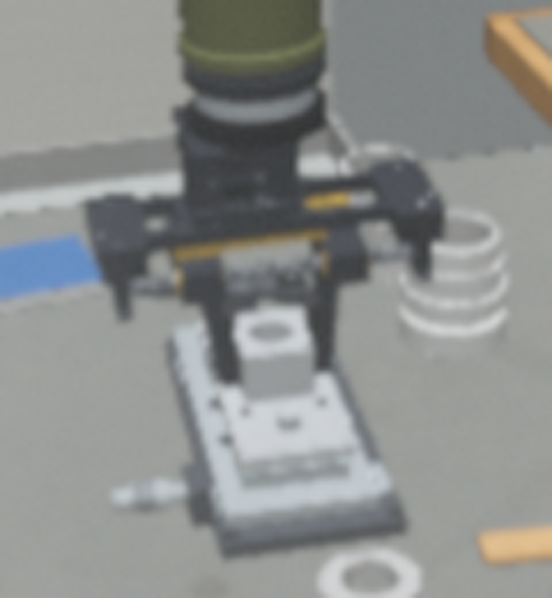

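Call:
carry_out:
  moves:
    - [0, 0, 0.15, 0]
    - [0, 0, 0.15, 0]
    - [0, 0, 0.1, 0]
    - [0, 0, 0, 0]

```text
t: 18.8
tcp_pos: [0.5386, 0.0117, 0.0533]
tcp_rot: [0.01, 0.725, 0.689, 0.007]
contact_force: [-1.2, -0.7, -4.1]
width: 0.0397
```

```bash
python3 -c "
from h import *
st();tilt()"
```

```text
t 18.8 p [538.59  11.71  53.3 ] yaw 87.12 rot [0.0095 0.7246 0.6891 0.007 ] F [-1.2  -0.72 -4.07] T [-0.1   0.15 -0.02] w 0.0397
toolz [ 0.0232 -0.0042 -0.9997]
```

Call:
carry_out:
  moves:
    - [0, 0, 0.2, 0]
    - [0, 0, 0.2, 0]

```text
t: 19.0
tcp_pos: [0.5389, 0.0117, 0.0525]
tcp_rot: [0.011, 0.724, 0.689, 0.007]
contact_force: [-5.2, -0.5, 27.2]
width: 0.0397
```

```bash
python3 -c "
from h import *
st();tilt()"
```

```text
t 19.0 p [538.91  11.69  52.52] yaw 87.13 rot [0.0107 0.7245 0.6892 0.0072] F [-5.23 -0.51 27.18] T [-0.01  1.82  0.06] w 0.0397
toolz [ 0.0252 -0.0057 -0.9997]
```

Call:
carry_out:
  moves:
    - [0, 0, 0, 0]
    - [0, 0, 0, 0]

```text
t: 19.2
tcp_pos: [0.5387, 0.0117, 0.0532]
tcp_rot: [0.011, 0.724, 0.689, 0.007]
contact_force: [-1.5, -0.2, -5.6]
width: 0.0397
```

Call:
carry_out:
  moves:
    - [0, 0, 0, 0]
    - [0, 0, 0, 0]
    - [0, 0, 0, 0]
    - [0, 0, 0, 0]
    - [0, 0, 0, 0]
  fingers: 0.3

```text
t: 19.7
tcp_pos: [0.5416, 0.0122, 0.0536]
tcp_rot: [0.012, 0.724, 0.689, 0.01]
contact_force: [-0.5, -1.2, 0.7]
width: 0.0615
```

```bash
python3 -c "
from h import *
st();tilt()
s=snap('side','s6.png')
cv2.imwrite('pics/s6z.png',cv2.resize(s['img'][90:220,245:365],None,fx=4.6,fy=4.6,interpolation=cv2.INTER_CUBIC))"
```

```text
t 19.7 p [541.62  12.2   53.62] yaw 87.15 rot [0.0123 0.7244 0.6892 0.0097] F [-0.51 -1.22  0.67] T [-0.03 -0.1   0.  ] w 0.0615
toolz [ 0.031  -0.0044 -0.9995]
```

View pics/s6z.png

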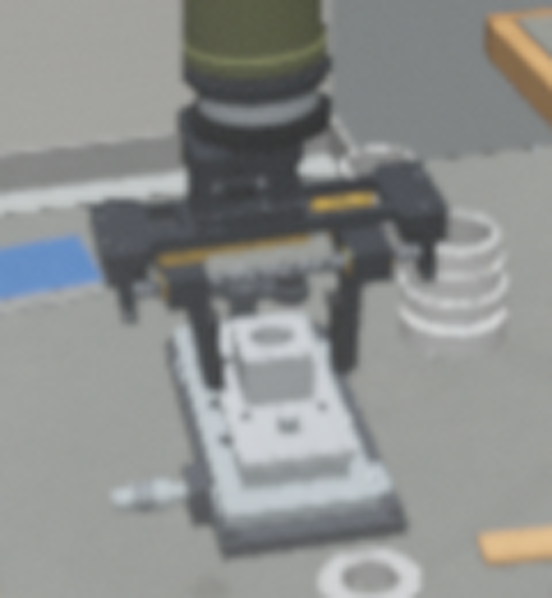

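Call:
carry_out:
  moves:
    - [0, -0.2, -0.5, 0]
    - [0, 0, -2, 0]
    - [0, 0, -3, 0]
    - [0, 0, -3, 0]
    - [0, 0, -2, 0]
    - [0, 0, 0, 0]
  fingers: 0

```text
t: 20.35
tcp_pos: [0.5346, 0.0129, 0.1627]
tcp_rot: [0.012, 0.724, 0.69, 0.009]
contact_force: [0.3, -0.3, -0.4]
width: 0.0878
```

```bash
python3 - <<'E'
from h import *
import pickle
st();tilt()
D=pickle.load(open('d0.pkl','rb'))
c=np.array([.5385,.0116]);a=np.radians(87.12);R=np.array([[np.cos(a),-np.sin(a)],[np.sin(a),np.cos(a)]])
def w(x,y,z): return np.r_[c+R@[x,y],z]
t=np.linspace(0,2*np.pi,40)
def draw(s,f,x0,x1,y0,y1,fn,ths):
    im=cv2.convertScaleAbs(cv2.resize(s['img'][y0:y1,x0:x1],None,fx=f,fy=f,interpolation=cv2.INTER_CUBIC),alpha=1.6)
    def pl(P,col,cl=True):
        q=(proj(s,P)-[x0,y0]+.5)*f-.5; cv2.polylines(im,[np.round(q).astype(int)],cl,col,1)
    for th,col in ths:
        gx,gy=.098+.065*np.sin(th),.065*np.cos(th)
        for z in(.064,.096): pl([w(gx+.008*np.cos(q),gy+.008*np.sin(q),z) for q in t],col)
        pl([w(.098,0,.061),w(gx,gy,.061)],col)
        pl([w(.098+.006*np.cos(q),.006*np.sin(q),.061) for q in t],(255,0,0))
    cv2.imwrite('pics/'+fn,im)
T=[(0,(0,0,255)),(.15,(0,255,0)),(.3,(0,255,255))]
draw(D['top'],10,225,275,180,235,'c1.png',T)
draw(D['side'],9,262,325,130,175,'c1s.png',T)
E
```

```text
t 20.35 p [534.65  12.93 162.71] yaw 87.21 rot [0.0117 0.724  0.6896 0.0085] F [ 0.31 -0.27 -0.36] T [ 0.05 -0.1  -0.01] w 0.0878
toolz [ 0.0285 -0.0052 -0.9996]
```

View pics/c1.png

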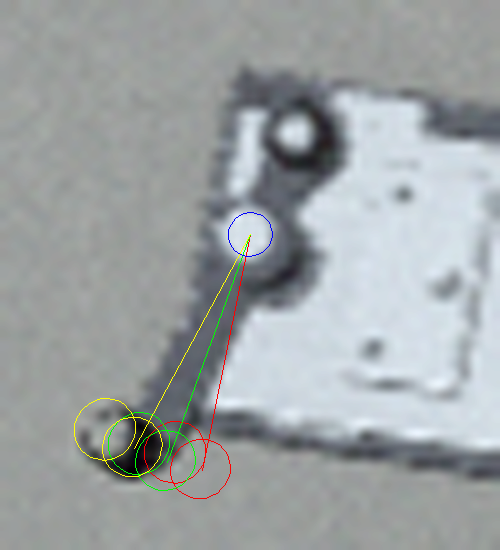

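View pics/c1s.png

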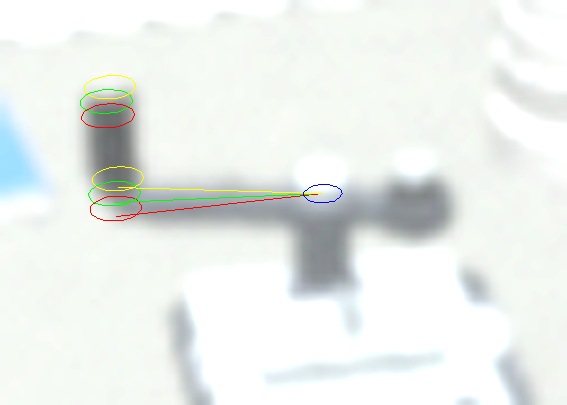

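```bash
python3 -c "
from h import *
plan([.4812,.131,.155],161,11)"
```

```text
[[1.05, -0.54, 0.07, -0.117], [1.1, -0.41, 0.07, -0.117], [1.14, -0.28, 0.07, -0.117], [1.17, -0.14, 0.07, -0.117], [1.18, -0.01, 0.07, -0.117], [1.17, 0.13, 0.07, -0.117], [1.15, 0.27, 0.07, -0.117], [1.11, 0.4, 0.07, -0.117], [1.05, 0.53, 0.07, -0.117], [0.99, 0.65, 0.07, -0.117], [0.9, 0.76, 0.07, -0.117]]
```

Call:
carry_out:
  moves:
    - [1.0, -0.5, 0, -0.12]
    - [1.1, -0.4, 0, -0.12]
    - [1.1, -0.3, 0, -0.12]
    - [1.2, -0.1, 0, -0.12]
    - [1.2, 0, 0, -0.12]
    - [1.2, 0.1, 0, -0.12]
    - [1.2, 0.3, 0, -0.12]
    - [1.1, 0.4, 0, -0.12]
    - [1.1, 0.5, 0, -0.12]
    - [1.0, 0.6, 0, -0.12]
    - [0.9, 0.8, 0, -0.12]
    - [0, 0, 0, 0]
    - [0, 0, 0, 0]

```text
t: 21.65
tcp_pos: [0.4677, 0.13, 0.1513]
tcp_rot: [0.008, 0.124, 0.992, -0.004]
contact_force: [-0.5, -1.1, 0.1]
width: 0.0879
```

```bash
python3 -c "
from h import *
st();tilt();print(env.observe()['qpos'].round(2));plan([.4812,.131,.105],161,3)
s=snap('top','t7.png');c=env.mark_of('top','housing_c');print(c)
s=snap('side','s7.png')
cv2.imwrite('pics/s7z.png',cv2.resize(s['img'][90:220,235:355],None,fx=4.6,fy=4.6,interpolation=cv2.INTER_CUBIC))"
```

```text
t 21.65 p [467.67 130.03 151.27] yaw 165.76 rot [ 0.0077  0.1239  0.9923 -0.0037] F [-0.49 -1.09  0.08] T [ 0.   -0.19  0.02] w 0.0879
toolz [ 0.0143 -0.0093 -0.9999]
[ 0.03  0.72 -0.65  2.06  0.8   0.62  0.13]
[[-0.43, 0.14, 1.54, 0.028], [-0.43, 0.15, 1.54, 0.028], [-0.42, 0.17, 1.54, 0.028]]
[{'at': [0.5414, 0.0161, 0.0637], 'conf': 0.72}]
```

View pics/t7.png

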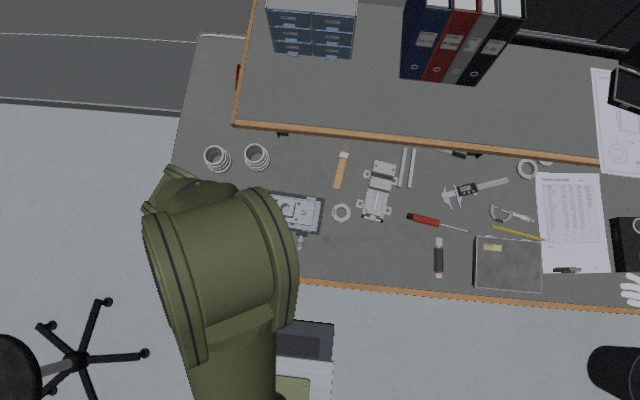

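View pics/s7z.png

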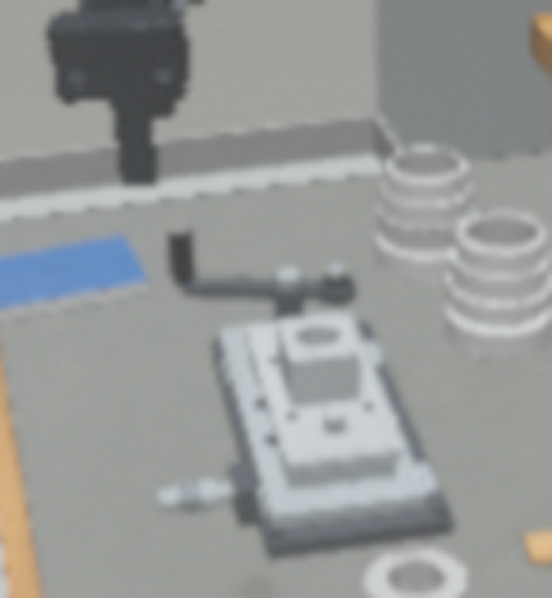

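Call:
carry_out:
  moves:
    - [-0.6, 0.2, 0, 0.04]
    - [-0.6, 0.3, 0, 0.04]
    - [0, 0, 0, 0]
    - [0, 0, 0, 0]

```text
t: 22.2
tcp_pos: [0.4836, 0.1302, 0.1519]
tcp_rot: [0.009, 0.17, 0.985, -0.004]
contact_force: [0.0, 0.0, 0.1]
width: 0.0882
```

```bash
python3 -c "
from h import *
st();tilt();plan([.4812,.131,.105],161,1)
s=snap('side','s8.png')
cv2.imwrite('pics/s8z.png',cv2.resize(s['img'][90:180,235:325],None,fx=6.6,fy=6.6,interpolation=cv2.INTER_CUBIC))
o=env.observe()
print((proj(s,[o['tcp_pos'],[.4812,.131,.096],[.4812,.131,.064]])-[235,90])*6.6)"
```

```text
t 22.2 p [483.56 130.18 151.89] yaw 160.44 rot [ 0.0091  0.1699  0.9854 -0.0035] F [0.01 0.05 0.09] T [ 0.07 -0.12 -0.01] w 0.0882
toolz [ 0.0167 -0.01   -0.9998]
[[0.25, -0.0, 4.69, -0.01]]
[[248.82421925 202.85359755]
 [253.199033   325.74612909]
 [258.93668345 392.97341345]]
```

View pics/s8z.png

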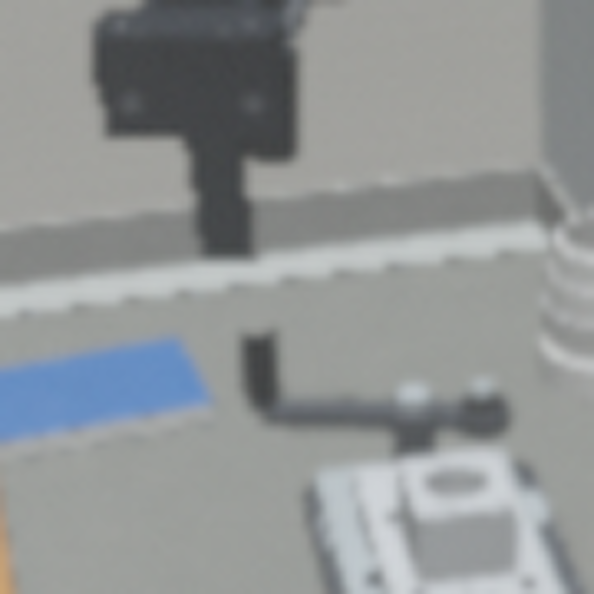

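Call:
carry_out:
  moves:
    - [0.1, 0, 2, 0]
    - [0, 0, 2, 0]
    - [0, 0, 1.5, 0]
    - [0, 0, 1, 0]
    - [0, 0, 0.5, 0]
    - [0, 0, 0, 0]

```text
t: 22.85
tcp_pos: [0.4846, 0.1305, 0.0803]
tcp_rot: [0.01, 0.17, 0.985, -0.003]
contact_force: [0.5, 0.2, -0.0]
width: 0.088
```

```bash
python3 -c "
from h import *
st();tilt();plan([.4818,.131,.067],161,1)"
```

```text
t 22.85 p [484.61 130.5   80.34] yaw 160.45 rot [ 0.0101  0.1698  0.9854 -0.0026] F [ 0.52  0.17 -0.03] T [ 0.02 -0.11 -0.01] w 0.088
toolz [ 0.0191 -0.0085 -0.9998]
[[0.28, -0.05, 1.33, -0.01]]
```

Call:
carry_out:
  moves:
    - [0.2, 0, 0.6, 0]
    - [0, 0, 0.4, 0]
    - [0, 0, 0.2, 0]
    - [0, 0, 0, 0]

```text
t: 23.25
tcp_pos: [0.4836, 0.1316, 0.0687]
tcp_rot: [0.011, 0.17, 0.985, -0.002]
contact_force: [-0.1, 0.1, 0.2]
width: 0.0879
```

```bash
python3 -c "
from h import *
st();plan([.4818,.131,.067],161,1)
s=snap('side','s9.png')
cv2.imwrite('pics/s9z.png',cv2.resize(s['img'][90:180,235:325],None,fx=6.6,fy=6.6,interpolation=cv2.INTER_CUBIC))"
```

```text
t 23.25 p [483.63 131.61  68.66] yaw 160.43 rot [ 0.0112  0.1699  0.9854 -0.0018] F [-0.13  0.11  0.22] T [-0.   -0.12  0.01] w 0.0879
[[0.15, -0.12, 0.17, -0.01]]
```

View pics/s9z.png

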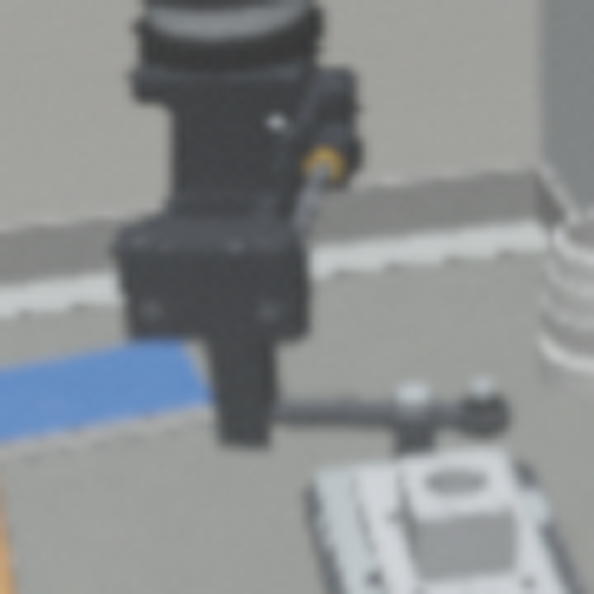

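Call:
carry_out:
  moves:
    - [0, 0, 0, 0]
    - [0, 0, 0, 0]
    - [0, 0, 0, 0]
    - [0, 0, 0, 0]
    - [0, 0, 0, 0]
    - [0, 0, 0, 0]
    - [0, 0, 0, 0]
    - [0, 0, 0, 0]
    - [0, 0, 0, 0]
    - [0, 0, 0, 0]
  fingers: 1

```text
t: 24.3
tcp_pos: [0.4841, 0.1315, 0.0694]
tcp_rot: [0.012, 0.17, 0.985, -0.002]
contact_force: [-1.3, -1.1, 1.4]
width: 0.0155
```

```bash
python3 -c "
from h import *
st();tilt()
o=env.observe();c=np.array([.5428,.1093]);d=o['tcp_pos'][:2]-c;print(np.hypot(*d),np.degrees(np.arctan2(d[1],d[0])))"
```

```text
t 24.3 p [484.05 131.48  69.39] yaw 160.4 rot [ 0.0117  0.1702  0.9853 -0.0016] F [-1.27 -1.12  1.43] T [-0.01 -0.06 -0.02] w 0.0155
toolz [ 0.0225 -0.0071 -0.9997]
0.06279339542723794 159.31718061207005
```

Call:
carry_out:
  moves:
    - [0, 0.45, 0, 0.07]
    - [0, 0.45, 0, 0.07]
    - [0, 0.45, 0, 0.07]

```text
t: 24.6
tcp_pos: [0.4893, 0.1426, 0.0694]
tcp_rot: [0.012, 0.276, 0.961, -0.001]
contact_force: [-0.0, -0.1, 0.1]
width: 0.0147
```

```bash
cat >> h.py <<'E'
def arc():
    o=env.observe();c=np.array([.5434,.1095]);d=o['tcp_pos'][:2]-c;h=np.degrees(np.arctan2(d[1],d[0]))
    print('r',np.hypot(*d).round(4),'theta',np.radians(177.12-h).round(3),'tool theta',np.radians(177.12-np.degrees(yaw(o))).round(3))
    hd=np.array([np.cos(np.radians(h)),np.sin(np.radians(h))]);tg=np.array([hd[1],-hd[0]])
    F=o['contact_force'][:2];print('Frad',(F@hd).round(1),'Ftan',(F@tg).round(1),'Fz',o['contact_force'][2].round(1))
E
python3 -c "
from h import *
st();tilt();arc()"
```

```text
t 24.6 p [489.29 142.65  69.39] yaw 147.95 rot [ 0.0117  0.276   0.9611 -0.0013] F [-0.04 -0.06  0.14] T [-0.11 -0.15  0.07] w 0.0147
toolz [ 0.0218 -0.009  -0.9997]
r 0.0635 theta 0.499 tool theta 0.509
Frad 0.0 Ftan -0.1 Fz 0.1
```

```bash
python3 -c "
from h import *
st()
s=snap('side','s10.png')
cv2.imwrite('pics/s10z.png',cv2.resize(s['img'][90:180,235:325],None,fx=6.6,fy=6.6,interpolation=cv2.INTER_CUBIC))"
```

```text
t 24.6 p [489.29 142.65  69.39] yaw 147.95 rot [ 0.0117  0.276   0.9611 -0.0013] F [-0.04 -0.06  0.14] T [-0.11 -0.15  0.07] w 0.0147
```

View pics/s10z.png

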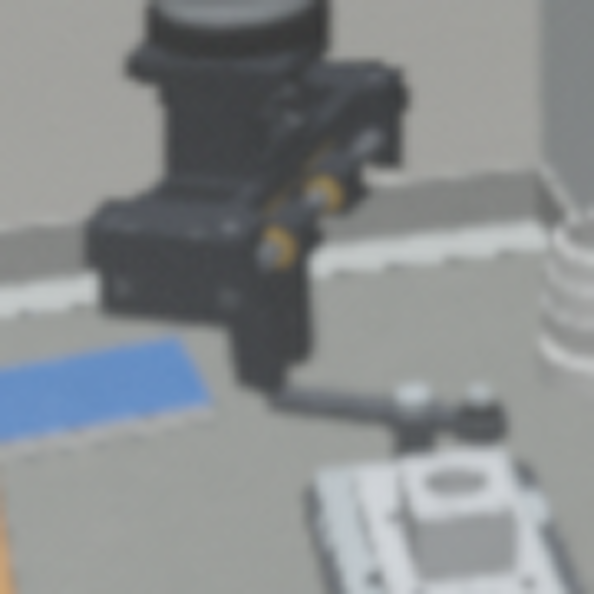

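Call:
carry_out:
  moves:
    - [0, 0.5, 0, 0.07]
    - [0, 0.5, 0, 0.07]
    - [0, 0.5, 0, 0.07]
    - [0, 0.5, 0, 0.07]

```text
t: 25.05
tcp_pos: [0.5005, 0.1563, 0.0694]
tcp_rot: [0.012, 0.411, 0.912, -0.003]
contact_force: [-0.4, -1.7, 1.7]
width: 0.0151
```

```bash
python3 -c "
from h import *
st();tilt();arc()"
```

```text
t 25.05 p [500.46 156.34  69.38] yaw 131.48 rot [ 0.0116  0.4108  0.9116 -0.0026] F [-0.37 -1.75  1.66] T [-0.28  0.16  0.13] w 0.0151
toolz [ 0.019  -0.0143 -0.9997]
r 0.0635 theta 0.779 tool theta 0.797
Frad -1.0 Ftan -1.5 Fz 1.7
```

Call:
carry_out:
  moves:
    - [0, 0.5, 0, 0.07]
    - [0, 0.5, 0, 0.07]
    - [0, 0.5, 0, 0.07]
    - [0, 0.5, 0, 0.07]

```text
t: 25.45
tcp_pos: [0.5148, 0.1662, 0.0694]
tcp_rot: [0.011, 0.536, 0.844, -0.004]
contact_force: [-1.2, -1.3, 1.1]
width: 0.0153
```

```bash
python3 -c "
from h import *
st();tilt();arc()"
```

```text
t 25.45 p [514.85 166.23  69.39] yaw 115.21 rot [ 0.0114  0.5357  0.8443 -0.0038] F [-1.23 -1.29  1.06] T [-0.23  0.09  0.06] w 0.0153
toolz [ 0.0152 -0.0186 -0.9997]
r 0.0635 theta 1.054 tool theta 1.081
Frad -0.6 Ftan -1.7 Fz 1.1
```

Call:
carry_out:
  moves:
    - [0, 0.5, 0, 0.07]
    - [0, 0.5, 0, 0.07]
    - [0, 0.5, 0, 0.07]
    - [0, 0.5, 0, 0.07]
    - [0, 0.5, 0, 0.07]

```text
t: 25.95
tcp_pos: [0.5359, 0.1723, 0.0694]
tcp_rot: [0.011, 0.676, 0.737, -0.005]
contact_force: [-1.0, -0.3, 2.6]
width: 0.0151
```

```bash
python3 -c "
from h import *
st();tilt();arc()"
```

```text
t 25.95 p [535.9  172.32  69.38] yaw 94.91 rot [ 0.011   0.6761  0.7367 -0.0051] F [-1.   -0.26  2.59] T [-0.16  0.22  0.14] w 0.0151
toolz [ 0.0093 -0.0225 -0.9997]
r 0.0633 theta 1.402 tool theta 1.435
Frad -0.1 Ftan -1.0 Fz 2.6
```

Call:
carry_out:
  moves:
    - [0, 0.5, 0, 0.07]
    - [0, 0.4, 0, 0.06]
    - [0, 0.3, 0, 0.03]

```text
t: 26.25
tcp_pos: [0.5463, 0.1726, 0.0694]
tcp_rot: [0.011, 0.733, 0.68, -0.006]
contact_force: [-1.5, -1.0, 2.8]
width: 0.0148
```

```bash
python3 -c "
from h import *
st();tilt();arc()"
```

```text
t 26.25 p [546.31 172.59  69.38] yaw 85.66 rot [ 0.0107  0.7333  0.6798 -0.0058] F [-1.49 -1.02  2.79] T [0.02 0.41 0.1 ] w 0.0148
toolz [ 0.006  -0.0237 -0.9997]
r 0.0632 theta 1.567 tool theta 1.596
Frad -1.1 Ftan -1.4 Fz 2.8
```

Near 1.57; push lightly onto the stop (1.62).

Call:
carry_out:
  moves:
    - [0, 0.25, 0, 0.03]
    - [0, 0.2, 0, 0]

```text
t: 26.45
tcp_pos: [0.5485, 0.1724, 0.0693]
tcp_rot: [0.01, 0.743, 0.669, -0.008]
contact_force: [-7.5, 1.2, 7.3]
width: 0.0148
```

```bash
python3 -c "
from h import *
st();tilt();arc()"
```

```text
t 26.45 p [548.52 172.37  69.32] yaw 83.98 rot [ 0.0096  0.7432  0.6689 -0.0076] F [-7.54  1.16  7.31] T [0.14 1.44 0.03] w 0.0148
toolz [ 0.0017 -0.0244 -0.9997]
r 0.0631 theta 1.602 tool theta 1.626
Frad 0.5 Ftan -7.6 Fz 7.3
```

Call:
carry_out:
  moves:
    - [0, 0, 0, 0]
    - [0, 0, 0, 0]

```text
t: 26.65
tcp_pos: [0.5484, 0.1724, 0.0694]
tcp_rot: [0.01, 0.743, 0.67, -0.008]
contact_force: [-0.8, 0.1, 1.2]
width: 0.015
```

Call:
carry_out:
  moves:
    - [0, 0, 0, 0]
    - [0, 0, 0, 0]
    - [0, 0, 0, 0]
    - [0, 0, 0, 0]
  fingers: 0.5

```text
t: 27.05
tcp_pos: [0.5502, 0.1721, 0.0692]
tcp_rot: [0.01, 0.743, 0.669, -0.006]
contact_force: [-0.4, -0.1, 0.8]
width: 0.0431
```

```bash
python3 -c "
from h import *
st();tilt();arc()"
```

```text
t 27.05 p [550.15 172.08  69.19] yaw 84.04 rot [ 0.0102  0.7428  0.6694 -0.0063] F [-0.37 -0.08  0.77] T [ 0.   -0.07  0.02] w 0.0431
toolz [ 0.0043 -0.0236 -0.9997]
r 0.0629 theta 1.628 tool theta 1.625
Frad -0.1 Ftan -0.4 Fz 0.8
```

Lift clear and back away toward the robot so the top camera can see.

Call:
carry_out:
  moves:
    - [0, -0.3, -1, 0]
    - [0, 0, -2, 0]
    - [0, 0, -3, 0]
    - [0, 0, -3, 0]
    - [0, 0, -3, 0]
    - [0, -1, -3, 0]
    - [0, -3, -1, 0]
    - [1, -3, 0, 0]
    - [1, -3, 0, 0]
    - [1, -2, 0, 0]
    - [0, 0, 0, 0]

```text
t: 28.15
tcp_pos: [0.4256, 0.2199, 0.2408]
tcp_rot: [0.012, 0.743, 0.669, -0.003]
contact_force: [0.3, 0.1, 0.8]
width: 0.044
```

```bash
python3 -c "
from h import *
st();tilt()
s=snap('side','s11.png')
cv2.imwrite('pics/s11z.png',cv2.resize(s['img'][90:220,235:355],None,fx=4.6,fy=4.6,interpolation=cv2.INTER_CUBIC))
s=snap('top','t11.png')
cv2.imwrite('pics/t11z.png',cv2.resize(s['img'][150:250,220:340],None,fx=6,fy=6,interpolation=cv2.INTER_CUBIC))"
```

```text
t 28.15 p [425.62 219.91 240.85] yaw 83.99 rot [ 0.0116  0.7431  0.6691 -0.0027] F [0.33 0.07 0.75] T [-0.01 -0.07 -0.  ] w 0.044
toolz [ 0.0115 -0.0208 -0.9997]
```

View pics/s11z.png

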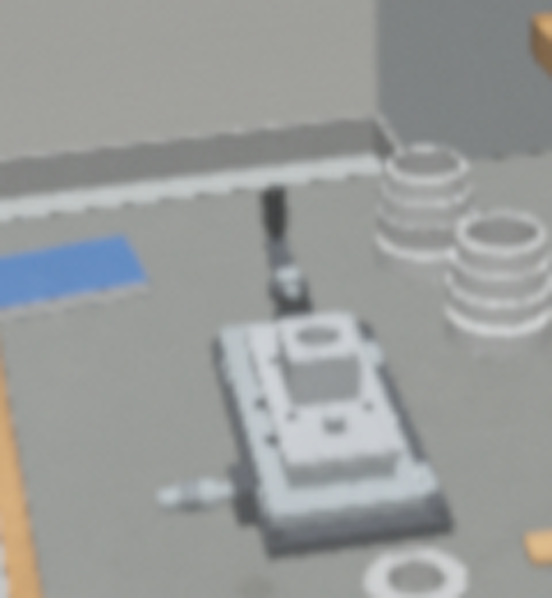

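View pics/t11z.png

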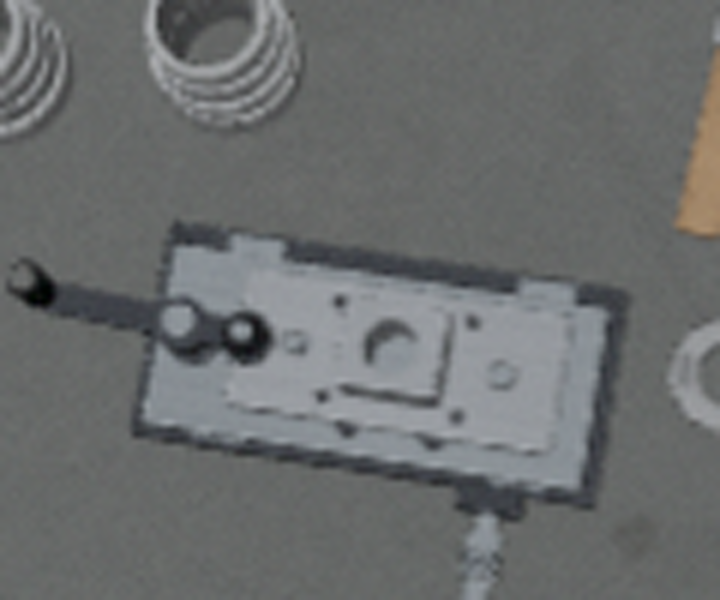

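```bash
python3 -c "
from h import *
a=cv2.imread('pics/top0.png').astype(int);b=cv2.imread('pics/t11.png').astype(int)
d=np.abs(a-b).max(2)
for n,r in {'ring':(200,225,328,355),'plug':(230,282,430,448),'driver':(208,240,402,475),'bushes':(140,178,200,275)}.items(): print(n,d[r[0]:r[1],r[2]:r[3]].mean().round(1))
print('bg',d[160:200,600:640].mean())
print(env.close_job())"
```

```text
ring 7.1
plug 6.5
driver 6.8
bushes 6.9
bg 7.511875
the job is handed in; nothing more can be done
None
```

The housing is on the fixture with its round hole over the thick pin and its slot over the thin one. The clamp is closed on the flange, and I handed the job in at about 28 s of the 64 s allowed.

- **Seating:** The pins went in without any force I could feel. I then lowered the housing until it met the rest bars, with a brief peak of about 27 N of upward push and roughly 5 N sideways. Before I swung the clamp, the network put the housing's point at z = 63.7 mm, against 64 mm when fully home. I did not probe the housing directly with the gripper after releasing it.
- **Clamp:** The handle started about 0.3 rad past open. I gripped it and swung it round to its stop, where I felt about 7.6 N at an estimated 1.60 to 1.63 rad. The push measured along the arc stayed below 2 N at the points where I read it. That is lower than the 5 to 12 N stated for the nose riding up, though I took no reading between 0.5 and 0.78 rad.
- **Last pictures:** Both views show the housing flat on the bars. The top view shows both pins inside their holes, the nose on the flange end and the handle along the fixture's +x. Around the ring, plug, screwdriver and bushings, the top picture matches the first one to within image noise. The arm was well clear when I handed in.
- **Tilt and side camera:** While I carried the housing, the tool drifted to about 2.5° of tilt. I worked that back to about 1.3° before inserting. The side camera read about 1.5 pixels off from the top camera, so I relied on the top one.

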